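# Dock a tube hanger on the rail

## Robot

A 6-joint arm with a two-finger parallel gripper is mounted at the origin on the work surface. World frame = base frame: x ahead of the robot, y to its left, z up, the work surface at z = 0. Lengths are in m, angles in rad, forces in N, time in s.
With the tool pointing down it reaches from about 0.25 to 0.775 m from the base axis. Payload 8.9 kg.
Tool frame: the origin (TCP) lies midway between the tips of the shut fingers; the grasp point (between the pads) lies 19 mm behind it (env.grip_depth is the distance from the TCP to the grasp point, in m); z points along the fingers, y is the line along which they close (so a half turn about z gives the same grasp; the last joint's range is limited). The gripper opens to 85 mm and grips with 20 to 120 N. Pads are 22 mm wide; open, the fingers measure 114 mm over their backs; the gripper's body (76 mm by 85 mm) begins 54 mm behind the grasp point. The pads swing forward as they close: fully open they stand 13 mm farther back than shut.
Start: joints at [1.049, 0.291, -0.153, 1.127, 0, 1.431], TCP at [0.196, 0.487, 0.201] pointing down, gripper open.
Joint ranges: [-2.52, 2.52], [-0.91, 1.74], [-1.3, 1.37], [-1.96, 2.02], [-1.52, 1.47], [-3.14, 3.14]. Speed limits (rad/s): [2.22, 2.22, 2.79, 3.14, 3.14, 3.14].

## Interface

Orientations are given as a unit quaternion [w, x, y, z].
In Python, from workcell import env gives the robot as it stands.
- The arm moves only by the shell command python3 -m inch 'ROWS' [OPENING] [FORCE]. ROWS is JSON, a list of rows, each an object of numbers: "tx", "ty", "tz": the shift along the tool's x, y, z in units of 30 cm (1.0 is 30 cm); "rx", "ry", "rz": the turn, a rotation vector about the tool's x, y, z in units of 1.5 rad (1.0 is 1.5 rad). A call has exactly 10 rows; each row is the pose to reach, as a shift and turn from the pose commanded when the call began, along the tool's axes at that moment; what a row does not reach only later rows make up. A row lasts 1/10 s, in which the tool goes at most 50 mm and 8.59 degrees, less where a joint would pass 70% of its speed; a pose out of reach is approached as far as the arm can. A call with a number of a shift or a turn outside -1 to 1 is refused whole. A call with a gripper value outside its range is refused whole. OPENING is the closure, from -1 (fully open) to 1 (shut), so that 0 is half open, set as the call begins (- or left out, the last holds). The fingers move at their own pace and stop on an object; FORCE is the grip in N (left out, the last holds). Time passes only in rows, so rows that repeat a pose let the fingers close, or fill a call up. It gives the time, the measured TCP pose, the force, the opening and the grip force at its end, in the units of the state.
- env.state(): the state, without advancing time (a new reading comes with each control period).
- env.camera(name): name is "scene" or "top"; returns a dict with "image" (400x640x3 uint8, red, green, blue), "fov_y" (degrees; the focal length in pixels is half the picture's height over the tangent of half this angle, whatever the lens; pixels are square), "cx", "cy" (the principal point, pixels), "cam_to_world" (4x4, takes a point from camera to world coordinates). Camera axes: x right, y up, looking along -z (the intrinsics and any distortion apply to the point x, -y, -z); pixel columns grow to the right and rows downward; lengths in m; the calibration is good to about 2 mm. A picture is of the moment at which its call begins. There is no depth.
- env.hand_in(): hands the job in; it is judged then, once.
The state is a dict: "clock": time; "joint_pos": joint angles; "joint_vel": joint speeds; "joint_torque": joint torques, N m; "position": TCP position; "eef_rot": TCP orientation; "force": force on the tool from outside, world axes, zero at the start; "ft_torque": the same for the moment, N m; "opening": opening from 0.0 (shut) to 1.0 (fully open); "grasp_force": force on a finger pad.
Only numpy, scipy, OpenCV 4.12 (cv2) and the standard library are available. Lean on these libraries where they do the work, as an engineer would, in place of code of your own. Each camera call takes 0.05 s, during which the arm holds its last target. There are 200 camera calls.

## Task

Pick up the hanger with the two capped tubes, keeping it upright, enter its slider at the open end of the docking rail and slide it gently along until it rests against the stop inside with the docking pin pushed in. Do not ram the stop, let go and leave the hanger hanging there, and leave the other things on the bench where they are.

Things in the scene. Friction and masses are not known exactly. Their poses are not given: they have to be found in the camera images.
- hanger: Tube hanger, 190 to 340 g: upright white plate (8 mm thick in x, 50 wide in y, 140 high) with a grip tab on top; two blue-capped tubes in front (-x, tops 116 mm up) on a foot 8 mm thick and 56 wide, reaching from 46 mm in front to 20 mm behind the origin; a steel T-slider on the back (+x). It starts standing on the foot. Origin: underside, below the plate's middle; z up, y along the slider.
- tab (a point): Middle of the hanger's bare grip tab, the place to hold it: 168 mm above the hanger's origin. The tab is 8 mm thick in x and 40 mm wide in y, from 140 to 195 mm above the underside. Axes as the hanger's.
- slider (a point): Centre of the head of the hanger's T-slider, 20.5 mm behind (+x) and 100 mm above the hanger's origin. The head is 8 mm deep in x, 50 long in y, 34 high in z; its neck to the plate is 9 mm high, 40 long in y and 12.5 mm long in x. Axes as the hanger's.
- rail: Docking rail fixed to the bench: level aluminium C-channel, 300 mm long in y, on a base and posts behind it (+x). Its 15 mm high slot faces -x; inside it is 11 mm deep in x, 37 mm high; walls and lips 3 mm; the lips' outer face is 8.5 mm in front of the channel's centre, the rail's top 157 mm up. The +y end is open, the -y end closed. Origin: on the bench below the channel's middle.
- mouth (a point): Centre of the channel's section where the straight channel begins at its open end: 150 mm in +y from the rail's origin, 135 mm above the bench. A flare reaches 14 mm farther out and widens top, bottom, back and lips by 4 mm. Axes as the rail's: -y points into the channel.
- pin (a joint): Brass docking pin, 8 mm across, on the face of an end stop fixed in the channel. The face is 170 to 240 mm in from the mouth, at a place that differs each time and is not measured: it must be felt (a small black screw on the rail's top stands 15 mm beyond it). Value 0: pin out 10 mm; 0.010: pushed flush by the slider's head. A weak spring (0.25 N) returns it if the hanger leaves.
- amber_bottle: Bystander: amber glass reagent bottle with black cap, 76 mm across, 150 mm tall. Origin: centre of its underside.
- beaker: Bystander: open glass beaker, 70 mm across, 85 mm tall. Origin: centre of its underside.
- blue_bottle: Bystander: clear bottle with blue cap, 60 mm across, 120 mm tall. Origin: centre of its underside.
- flask: Bystander: conical glass flask, 76 mm across its foot, 110 mm tall. Origin: centre of its underside.
- dish: Bystander: flat round closed dish, 90 mm across, 16 mm tall. Origin: centre of its underside.
- tip_box: Bystander: blue pipette-tip box, 85 x 120 x 50 mm. Origin: centre of its underside.
- wash_bottle: Bystander: white plastic bottle with red cap, 68 mm across, 140 mm tall. Origin: centre of its underside.

How it is judged:
By the outcome, as a careful person would: the job done as asked, in the order asked, and still so for the second after the job is handed in, with the robot touching nothing.
It also fails if it takes over 54 s, if anything falls off the work surface, if the arm or the gripper's body presses on something with over 40 N, if the wrist force passes 120 N, or if a joint passes its speed limit or range.

## Working session

There is one attempt and no reset: what is moved stays moved. The work goes in short steps, Python scripts to look and compute and a shell command to move; the robot and the scene stay as the last step left them, time stands still between calls to the robot, and variables do not carry over. Pictures are saved under pics/ and viewed, at most 10 in all, crops included, and the job is handed in when it is done.

```bash
ls; mkdir -p pics
python3 - <<'E'
from workcell import env
import cv2,numpy as np,pickle
s=env.state();print({k:np.round(v,3).tolist() for k,v in s.items()},env.grip_depth)
for n in("scene","top"):
    c=env.camera(n);pickle.dump(c,open(f'pics/{n}.pkl','wb'))
    cv2.imwrite(f'pics/{n}1.png',c['image'][:,:,::-1])
    print(n,{k:v for k,v in c.items() if k!='image'})
E
```

```text
pics
{'clock': 0.0, 'joint_pos': [1.049, 0.291, -0.154, 1.127, -0.0, 1.431], 'joint_vel': [-0.001, -0.001, 0.001, 0.001, 0.0, -0.001], 'joint_torque': [-0.003, -53.714, 33.138, 0.016, -0.0, 0.0], 'position': [0.196, 0.487, 0.2], 'eef_rot': [-0.0, 0.19, 0.982, -0.001], 'force': [-0.259, -0.827, 0.383], 'ft_torque': [-0.01, 0.029, -0.021], 'grasp_force': 0.0, 'opening': 1.0} 0.0187
scene {'fov_y': 54.88924911409292, 'cx': 316.36967094777276, 'cy': 199.39705866258103, 'cam_to_world': array([[ 0.7389725 , -0.42888646,  0.51959219,  1.04552216],
       [ 0.67372054,  0.46524971, -0.57414575, -0.5812324 ],
       [ 0.00450322,  0.77433786,  0.63275636,  0.73796703],
       [ 0.        ,  0.        ,  0.        ,  1.        ]])}
top {'fov_y': 55.9684200566597, 'cx': 323.9141664002516, 'cy': 199.65989790031225, 'cam_to_world': array([[ 0.00822592,  0.99627159, -0.0858793 ,  0.47918221],
       [-0.99985125,  0.00689261, -0.01581041, -0.03229882],
       [-0.01515953,  0.08599659,  0.99618009,  1.06248252],
       [ 0.        ,  0.        ,  0.        ,  1.        ]])}
```

View pics/scene1.png

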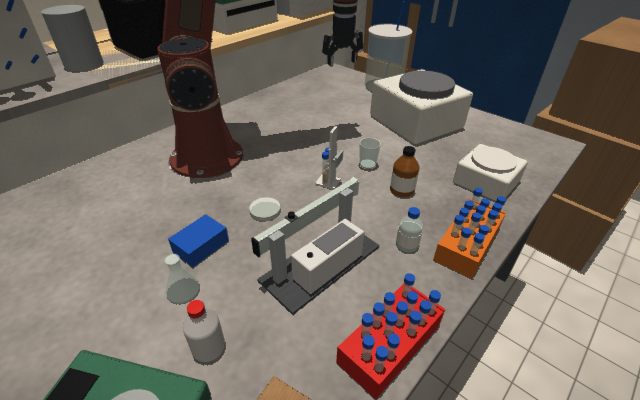

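View pics/top1.png

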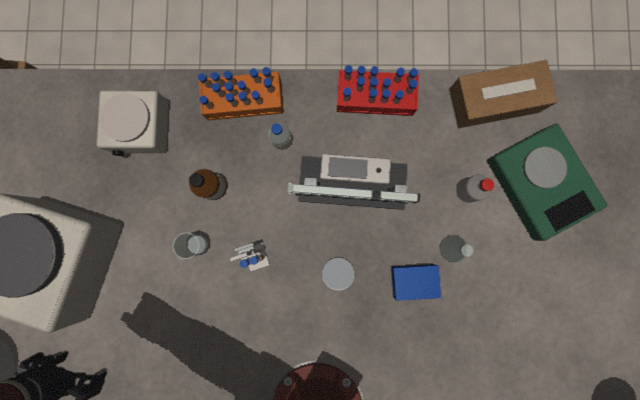

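Scene view: hanger at about (331,160), rail from (257,245) to (357,185) with a black screw near (291,215). Top view: hanger at about (250,255), rail from the open end at (290,190) to the closed end at (418,198). I'll enlarge both.

Run:
```python
import pickle,cv2,numpy as np
t=pickle.load(open('pics/top.pkl','rb'))['image'][:,:,::-1];s=pickle.load(open('pics/scene.pkl','rb'))['image'][:,:,::-1]
f=lambda im,x,y,w,h,k:cv2.resize(im[y:y+h,x:x+w],None,fx=k,fy=k,interpolation=cv2.INTER_CUBIC)
a=f(t,220,230,60,50,6);b=f(s,300,120,66,75,4)
c=f(t,280,175,150,42,5)
o=np.zeros((600,760,3),np.uint8)
o[:300,:360]=a;o[:300,380:644]=b;o[310:520,:750]=c
cv2.imwrite('pics/crop1.png',o)
```

```text
(no output)
```

View pics/crop1.png

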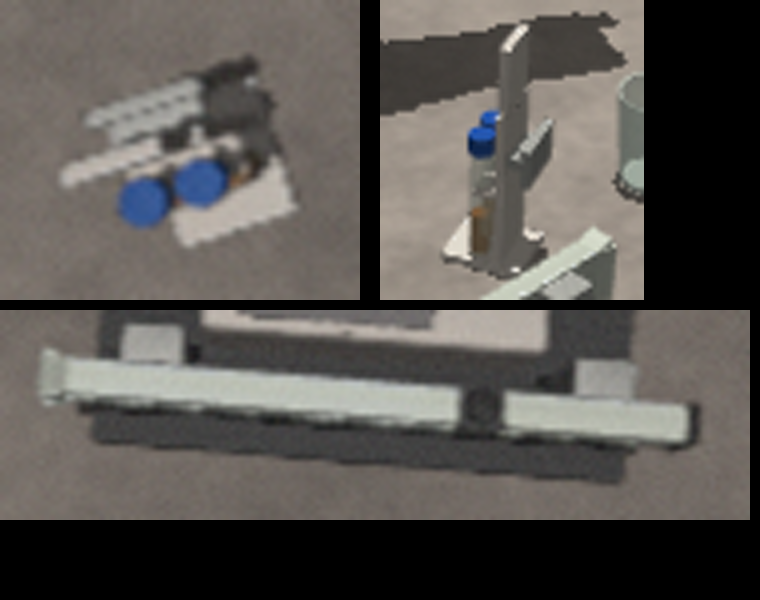

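Enlarged crop, in top-view pixels:
- **Hanger:** caps at (244,263.5) and (253.3,260.5). The tab's top edge runs from about (230.5,260) to (247.2,254.7).
- **Rail:** top surface from (293,188.6) to (418,197.4), with the screw at (376.4,194.6).

Scene view: middle of the tab top at about (333.7,129.5).

```bash
cat > h.py <<'E'
import pickle,numpy as np
def ray(c,uv):
    f=200/np.tan(np.radians(c['fov_y']/2));M=c['cam_to_world']
    d=M[:3,:3]@np.array([(uv[0]-c['cx'])/f,-(uv[1]-c['cy'])/f,-1]);return M[:3,3],d
def onz(c,uv,z):
    o,d=ray(c,uv);return o+d*(z-o[2])/d[2]
def tri(r1,r2):
    (a,u),(b,v)=r1,r2
    k=np.linalg.lstsq(np.c_[u,-v],b-a,rcond=None)[0];p,q=a+u*k[0],b+v*k[1];return (p+q)/2,np.linalg.norm(p-q)
E
python3 - <<'E'
from h import *
np.set_printoptions(precision=4,suppress=True)
t=pickle.load(open('pics/top.pkl','rb'));s=pickle.load(open('pics/scene.pkl','rb'))
yaw=lambda a,b:np.degrees(np.arctan2(-(a-b)[0],(a-b)[1]))
c1,c2=onz(t,(244,263.5),.116),onz(t,(253.3,260.5),.116)
a,b=onz(t,(230.5,260),.195),onz(t,(247.2,254.7),.195)
print('caps',c1,c2,yaw(c1,c2));print('tab',a,b,(a+b)/2,np.linalg.norm(a-b),yaw(a,b))
print('tri tab',tri(ray(t,(238.9,257.3)),ray(s,(333.7,129.5))))
# slider head top (crop 85,118)-(200,85)
p,q=onz(t,(220+88/6,230+118/6),.117),onz(t,(220+200/6,230+85/6),.117);print('head',p,q,np.linalg.norm(p-q),yaw(p,q))
L=lambda x,y:onz(t,(280+x/5,175+(y-310)/5),.157)
m,e=L(65,378),L(692,422);print('rail ends',m,e,np.linalg.norm(m-e),yaw(m,e),'screw',L(482,407))
print('width',np.linalg.norm(L(300,375)-L(300,412)))
print('scene ends',onz(s,(357,183),.157),onz(s,(256,240),.157),'screw',onz(s,(291,216),.157))
E
```

```text
caps [0.3995 0.1809 0.116 ] [0.4071 0.1578 0.116 ] 18.276513332725763
tab [0.4138 0.1943 0.195 ] [0.4261 0.1563 0.195 ] [0.42   0.1753 0.195 ] 0.040024109761407356 18.01887417669853
tri tab (array([0.4218, 0.1768, 0.1952]), np.float64(0.004670091717044426))
head [0.4336 0.205  0.117 ] [0.4477 0.1585 0.117 ] 0.04858851829847692 16.84170878779493
rail ends [0.5836 0.0572 0.157 ] [ 0.5643 -0.2453  0.157 ] 0.30318318643817355 -3.6606351206723935 screw [ 0.5709 -0.1445  0.157 ]
width 0.017990642178623315
scene ends [0.5997 0.0634 0.157 ] [ 0.566  -0.2404  0.157 ] screw [ 0.5662 -0.1369  0.157 ]
```

```bash
cat > go.py <<'E'
import sys,numpy as np
from workcell import env
from scipy.spatial.transform import Rotation as R
# usage: go.py x y z yaw_deg : goal TCP, tool down with tool y along heading yaw
x,y,z,w=map(float,sys.argv[1:]);s=env.state();w=np.radians(w)
C=R.from_quat(s['eef_rot'],scalar_first=True)
yy=np.array([np.cos(w),np.sin(w),0]);zz=np.array([0,0,-1.]);G=R.from_matrix(np.c_[np.cross(yy,zz),yy,zz])
print('t',np.round(C.inv().apply(np.array([x,y,z])-s['position'])/.3,4),'r',np.round((C.inv()*G).as_rotvec()/1.5,4))
print('pos',np.round(s['position'],4),'tooly hdg',np.round(np.degrees(np.arctan2(*C.as_matrix()[[1,0],1])),2),'tilt',np.round(C.as_matrix()[:2,2],4),'F',np.round(s['force'],2),'M',np.round(s['ft_torque'],2),s['clock'],s['opening'])
E
python3 go.py .4205 .176 .225 18
```

```text
t [-1.0813 -0.681  -0.082 ] r [-8.000e-04  2.000e-04  5.826e-01]
pos [0.1959 0.4866 0.2002] tooly hdg 68.07 tilt [-0.0006 -0.001 ] F [ 0.15 -0.49  1.02] M [0.01 0.01 0.01] 0.1 1.0025449142399763
```

```bash
python3 -m inch '[{"tx":-0.05,"ty":-0.03,"tz":-0.05,"rz":0.04},{"tx":-0.15,"ty":-0.09,"tz":-0.08,"rz":0.12},{"tx":-0.27,"ty":-0.17,"tz":-0.08,"rz":0.2},{"tx":-0.39,"ty":-0.25,"tz":-0.08,"rz":0.28},{"tx":-0.51,"ty":-0.33,"tz":-0.08,"rz":0.36},{"tx":-0.63,"ty":-0.41,"tz":-0.08,"rz":0.44},{"tx":-0.75,"ty":-0.49,"tz":-0.08,"rz":0.52},{"tx":-0.87,"ty":-0.57,"tz":-0.08,"rz":0.58},{"tx":-0.96,"ty":-0.63,"tz":-0.08,"rz":0.583},{"tx":-1.0,"ty":-0.68,"tz":-0.08,"rz":0.583}]' -1 40; python3 go.py .4205 .176 .225 18
```

```text
t [-1.0813 -0.681  -0.082 ] r [-8.000e-04  2.000e-04  5.826e-01]
pos [0.1959 0.4866 0.2002] tooly hdg 68.07 tilt [-0.0006 -0.001 ] F [ 0.15 -0.49  1.02] M [0.01 0.01 0.01] 0.1 1.0025449142399763schema error: expected keys tx, ty, tz, rx, ry, rz
```

```bash
python3 -m inch '[{"tx":-0.05,"ty":-0.03,"tz":-0.05,"rx":0,"ry":0,"rz":0.04},{"tx":-0.15,"ty":-0.09,"tz":-0.08,"rx":0,"ry":0,"rz":0.12},{"tx":-0.27,"ty":-0.17,"tz":-0.08,"rx":0,"ry":0,"rz":0.2},{"tx":-0.39,"ty":-0.25,"tz":-0.08,"rx":0,"ry":0,"rz":0.28},{"tx":-0.51,"ty":-0.33,"tz":-0.08,"rx":0,"ry":0,"rz":0.36},{"tx":-0.63,"ty":-0.41,"tz":-0.08,"rx":0,"ry":0,"rz":0.44},{"tx":-0.75,"ty":-0.49,"tz":-0.08,"rx":0,"ry":0,"rz":0.52},{"tx":-0.87,"ty":-0.57,"tz":-0.08,"rx":0,"ry":0,"rz":0.58},{"tx":-0.96,"ty":-0.63,"tz":-0.08,"rx":0,"ry":0,"rz":0.583},{"tx":-1.0,"ty":-0.68,"tz":-0.08,"rx":0,"ry":0,"rz":0.583}]' -1 40; python3 go.py .4205 .176 .149 18
```

```text
clock: 1.1
position: [0.3996, 0.1837, 0.2245]
eef_rot: [0.0, 0.589, 0.808, -0.0]
force: [1.6, 0.8, 0.1]
opening: 0.999
grasp_force: 0.0
t [-0.0458  0.0586  0.2516] r [ 0.      0.0002 -0.0021]
pos [0.3996 0.1837 0.2245] tooly hdg 17.82 tilt [ 0.0001 -0.0003] F [1.56 0.77 0.11] M [ 0.02 -0.03  0.01] 1.1 0.9985838337667113
```

```bash
python3 -m inch '[{"tx":-0.02,"ty":0.03,"tz":0,"rx":0,"ry":0,"rz":0},{"tx":-0.045,"ty":0.058,"tz":0,"rx":0,"ry":0,"rz":0},{"tx":-0.045,"ty":0.058,"tz":0.05,"rx":0,"ry":0,"rz":0},{"tx":-0.045,"ty":0.058,"tz":0.1,"rx":0,"ry":0,"rz":0},{"tx":-0.045,"ty":0.058,"tz":0.15,"rx":0,"ry":0,"rz":0},{"tx":-0.045,"ty":0.058,"tz":0.2,"rx":0,"ry":0,"rz":0},{"tx":-0.045,"ty":0.058,"tz":0.24,"rx":0,"ry":0,"rz":0},{"tx":-0.045,"ty":0.058,"tz":0.25,"rx":0,"ry":0,"rz":0},{"tx":-0.045,"ty":0.058,"tz":0.25,"rx":0,"ry":0,"rz":0},{"tx":-0.045,"ty":0.058,"tz":0.25,"rx":0,"ry":0,"rz":0}]'; python3 go.py .4205 .176 .149 18
python3 - <<'E'
from workcell import env
import cv2,pickle,numpy as np
o=[]
for n,(x,y,w,h) in(("scene",(280,80,110,120)),("top",(200,215,110,120))):
    c=env.camera(n);pickle.dump(c,open(f'pics/{n}2.pkl','wb'))
    o.append(cv2.resize(c['image'][y:y+h,x:x+w,::-1],None,fx=3.5,fy=3.5,interpolation=cv2.INTER_CUBIC))
cv2.imwrite('pics/crop2.png',np.hstack(o))
E
```

```text
clock: 2.1
position: [0.4193, 0.1787, 0.1502]
eef_rot: [0.0, 0.588, 0.809, 0.0]
force: [-0.9, -0.4, 0.0]
opening: 1.002
grasp_force: 0.0
t [-0.0097  0.0009  0.004 ] r [ 0.0005 -0.     -0.0001]
pos [0.4193 0.1787 0.1502] tooly hdg 17.99 tilt [0.0007 0.0002] F [-0.85 -0.35  0.  ] M [ 0.05 -0.01 -0.01] 2.1 1.0018638422375896
```

View pics/crop2.png

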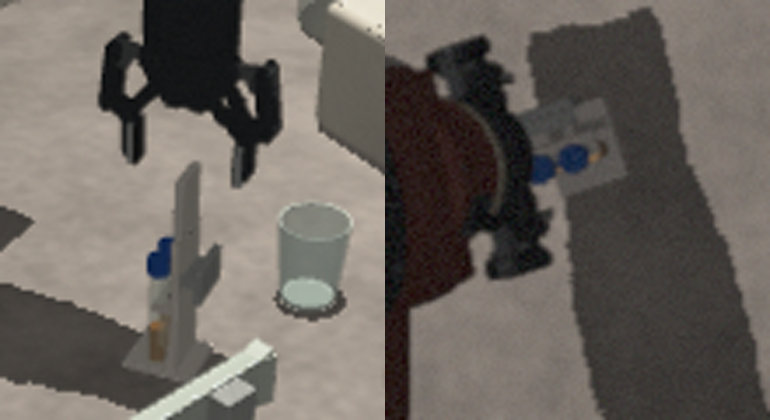

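Scene crop: fingertips at about crop (133,160) and (240,185), tab top at (187,163), and the tubes look untouched. In the top crop the gripper body hides the tab. I'll check this by projecting the TCP and pads into the image.

Run:
```python
from h import *
for n,off in(('scene',(280,80,0)),('top',(200,215,385))):
    c=pickle.load(open(f'pics/{n}2.pkl','rb'));f=200/np.tan(np.radians(c['fov_y']/2));M=np.linalg.inv(c['cam_to_world'])
    T=np.array([.4193,.1787,.1502]);y=np.array([np.cos(.314),np.sin(.314),0])
    for l,p in(('tcp',T),('tip+',T+.0425*y+[0,0,.013]),('tip-',T-.0425*y+[0,0,.013]),('tabtop',[.4205,.176,.195]),('foot',[.4205,.176,0])):
        q=M@np.r_[p,1];u=c['cx']-f*q[0]/q[2],c['cy']+f*q[1]/q[2]
        print(n,l,np.round(u,1),'crop',np.round([(u[0]-off[0])*3.5+off[2],(u[1]-off[1])*3.5]))
```

```text
scene tcp [332.2 142.7] crop [183. 219.]
scene tip+ [345.9 142. ] crop [231. 217.]
scene tip- [319.  135.7] crop [137. 195.]
scene tabtop [332.4 129.6] crop [183. 174.]
scene foot [330.5 184. ] crop [177. 364.]
top tcp [241.9 256.4] crop [532. 145.]
top tip+ [235.6 239.6] crop [510.  86.]
top tip- [245.7 274. ] crop [545. 207.]
top tabtop [238.5 257.1] crop [520. 147.]
top foot [255.3 252.5] crop [579. 131.]
```

Run:
```python
from h import *
from workcell import env
import cv2
def proj(c,p):
    f=200/np.tan(np.radians(c['fov_y']/2));q=np.linalg.inv(c['cam_to_world'])@np.r_[p,1];return np.round([c['cx']-f*q[0]/q[2],c['cy']+f*q[1]/q[2]],1)
a=pickle.load(open('pics/scene.pkl','rb'));T=np.array([.1959,.4866,.2002]);y=np.array([.373,.928,0])
print('start tips pred',proj(a,T+.0425*y+[0,0,.013]),proj(a,T-.0425*y+[0,0,.013]))
c=env.camera('scene');s=env.state();b=pickle.load(open('pics/scene2.pkl','rb'))
print(s['clock'],s['position'],'changed px vs last',int((np.abs(c['image'].astype(int)-b['image']).max(2)>40).sum()))
pickle.dump(c,open('pics/scene3.pkl','wb'))
f=lambda im,x,y,w,h:cv2.resize(im[y:y+h,x:x+w,::-1],None,fx=4,fy=4,interpolation=cv2.INTER_CUBIC)
cv2.imwrite('pics/crop3.png',np.hstack([f(a['image'],305,10,80,90),f(c['image'],300,90,80,90)]))
```

```text
start tips pred [351.4  71.2] [330.7  75. ]
2.25 [0.41933932 0.17844077 0.15025129] changed px vs last 6
```

View pics/crop3.png

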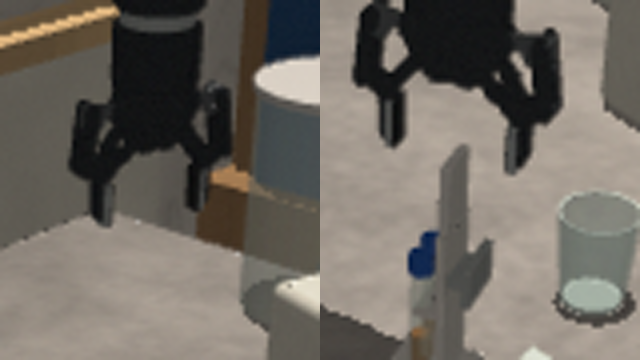

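The tips appear about 9 px higher than predicted, both at the start and here, while the tab projects correctly. I'll close gently and see where the pads land.

```bash
python3 -m inch '[{"tx":-0.005,"ty":0,"tz":0,"rx":0,"ry":0,"rz":0},{"tx":-0.01,"ty":0,"tz":0.005,"rx":0,"ry":0,"rz":0},{"tx":-0.01,"ty":0,"tz":0.005,"rx":0,"ry":0,"rz":0},{"tx":-0.01,"ty":0,"tz":0.005,"rx":0,"ry":0,"rz":0},{"tx":-0.01,"ty":0,"tz":0.005,"rx":0,"ry":0,"rz":0},{"tx":-0.01,"ty":0,"tz":0.005,"rx":0,"ry":0,"rz":0},{"tx":-0.01,"ty":0,"tz":0.005,"rx":0,"ry":0,"rz":0},{"tx":-0.01,"ty":0,"tz":0.005,"rx":0,"ry":0,"rz":0},{"tx":-0.01,"ty":0,"tz":0.005,"rx":0,"ry":0,"rz":0},{"tx":-0.01,"ty":0,"tz":0.005,"rx":0,"ry":0,"rz":0}]' 1 40; python3 go.py .4205 .176 .149 18
python3 - <<'E'
from workcell import env
import cv2,pickle,numpy as np
c=env.camera('scene');t=env.camera('top')
f=lambda im,x,y,w,h:cv2.resize(im[y:y+h,x:x+w,::-1],None,fx=4,fy=4,interpolation=cv2.INTER_CUBIC)
cv2.imwrite('pics/crop4.png',np.hstack([f(c['image'],290,90,90,110),f(t['image'],205,215,100,110)]))
E
```

```text
clock: 3.25
position: [0.4196, 0.1753, 0.1481]
eef_rot: [-0.0, 0.588, 0.809, -0.0]
force: [-0.2, 0.2, -3.1]
opening: 0.085
grasp_force: 43.8
t [ 0.0013  0.0034 -0.0031] r [-0.0003  0.     -0.0005]
pos [0.4196 0.1753 0.1481] tooly hdg 17.96 tilt [-0.0004 -0.0001] F [-0.23  0.15 -3.13] M [-0.01 -0.04  0.07] 3.25 0.08505779420749049
```

View pics/crop4.png

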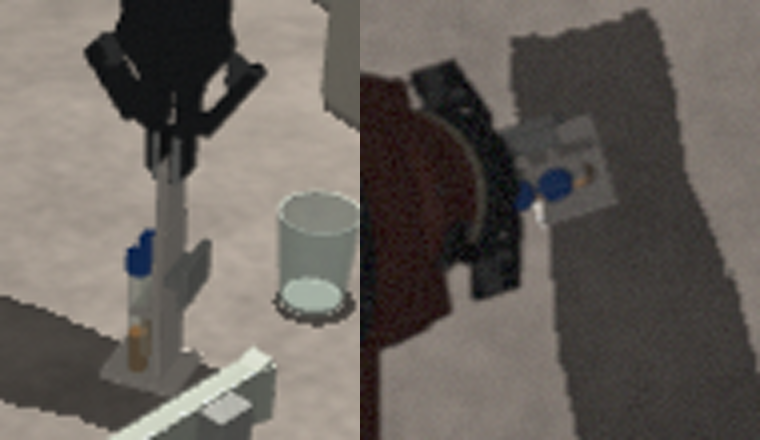

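It is holding the upper part of the tab squarely at an opening of 7 mm. In the scene crop the finger ends are at about (170,178) and the tab's top at about (170,150). The hanger stands upright. I'll firm the grip and lift.

```bash
python3 -m inch '[{"tx":0,"ty":0,"tz":0,"rx":0,"ry":0,"rz":0},{"tx":0,"ty":0,"tz":0,"rx":0,"ry":0,"rz":0},{"tx":0,"ty":0,"tz":-0.01,"rx":0,"ry":0,"rz":0},{"tx":0,"ty":0,"tz":-0.03,"rx":0,"ry":0,"rz":0},{"tx":0,"ty":0,"tz":-0.055,"rx":0,"ry":0,"rz":0},{"tx":0,"ty":0,"tz":-0.08,"rx":0,"ry":0,"rz":0},{"tx":0,"ty":0,"tz":-0.105,"rx":0,"ry":0,"rz":0},{"tx":0,"ty":0,"tz":-0.115,"rx":0,"ry":0,"rz":0},{"tx":0,"ty":0,"tz":-0.117,"rx":0,"ry":0,"rz":0},{"tx":0,"ty":0,"tz":-0.117,"rx":0,"ry":0,"rz":0}]' 1 90; python3 go.py .5669 .1174 .183 -3.66
```

```text
clock: 4.35
position: [0.4198, 0.1754, 0.1833]
eef_rot: [0.0, 0.588, 0.809, -0.0]
force: [1.0, -0.3, -3.3]
opening: 0.063
grasp_force: 90.1
t [-0.3351  0.4069  0.0009] r [0.     0.     0.2516]
pos [0.4198 0.1754 0.1833] tooly hdg 17.96 tilt [ 0. -0.] F [ 1.05 -0.34 -3.28] M [ 0.03 -0.03  0.03] 4.35 0.06346401057903991
```

```bash
python3 -m inch '[{"tx":-0.01,"ty":0.01,"tz":0,"rx":0,"ry":0,"rz":0.01},{"tx":-0.04,"ty":0.05,"tz":0,"rx":0,"ry":0,"rz":0.03},{"tx":-0.08,"ty":0.1,"tz":0,"rx":0,"ry":0,"rz":0.06},{"tx":-0.13,"ty":0.16,"tz":0,"rx":0,"ry":0,"rz":0.1},{"tx":-0.18,"ty":0.22,"tz":0,"rx":0,"ry":0,"rz":0.14},{"tx":-0.23,"ty":0.28,"tz":0,"rx":0,"ry":0,"rz":0.18},{"tx":-0.28,"ty":0.34,"tz":0,"rx":0,"ry":0,"rz":0.22},{"tx":-0.315,"ty":0.385,"tz":0,"rx":0,"ry":0,"rz":0.24},{"tx":-0.33,"ty":0.402,"tz":0,"rx":0,"ry":0,"rz":0.25},{"tx":-0.335,"ty":0.407,"tz":0,"rx":0,"ry":0,"rz":0.2516}]'
python3 -m inch '[{"tx":0,"ty":0,"tz":0,"rx":0,"ry":0,"rz":0},{"tx":0,"ty":0,"tz":0,"rx":0,"ry":0,"rz":0},{"tx":0,"ty":0,"tz":0,"rx":0,"ry":0,"rz":0},{"tx":0,"ty":0,"tz":0,"rx":0,"ry":0,"rz":0},{"tx":0,"ty":0,"tz":0,"rx":0,"ry":0,"rz":0},{"tx":0,"ty":0,"tz":0,"rx":0,"ry":0,"rz":0},{"tx":0,"ty":0,"tz":0,"rx":0,"ry":0,"rz":0},{"tx":0,"ty":0,"tz":0,"rx":0,"ry":0,"rz":0},{"tx":0,"ty":0,"tz":0,"rx":0,"ry":0,"rz":0},{"tx":0,"ty":0,"tz":0,"rx":0,"ry":0,"rz":0}]' >/dev/null
python3 go.py .5669 .1174 .183 -3.66
python3 - <<'E'
from workcell import env
import cv2,pickle,numpy as np
o=[]
for n,(x,y,w,h) in(("scene",(290,90,95,120)),("top",(200,140,105,120))):
    c=env.camera(n);pickle.dump(c,open(f'pics/{n}4.pkl','wb'))
    o.append(cv2.resize(c['image'][y:y+h,x:x+w,::-1],None,fx=4,fy=4,interpolation=cv2.INTER_CUBIC))
cv2.imwrite('pics/crop5.png',np.hstack(o))
E
```

```text
clock: 5.35
position: [0.5676, 0.1168, 0.1826]
eef_rot: [-0.0, 0.73, 0.684, -0.0]
force: [-1.5, -1.3, -2.6]
opening: 0.063
grasp_force: 90.0
t [-0.0001 -0.0002  0.0009] r [-0.  0. -0.]
pos [0.567  0.1174 0.1833] tooly hdg -3.66 tilt [-0.0001 -0.    ] F [ 0.05  0.16 -2.6 ] M [ 0.   -0.04  0.01] 6.35 0.06778066184489227
```

View pics/crop5.png

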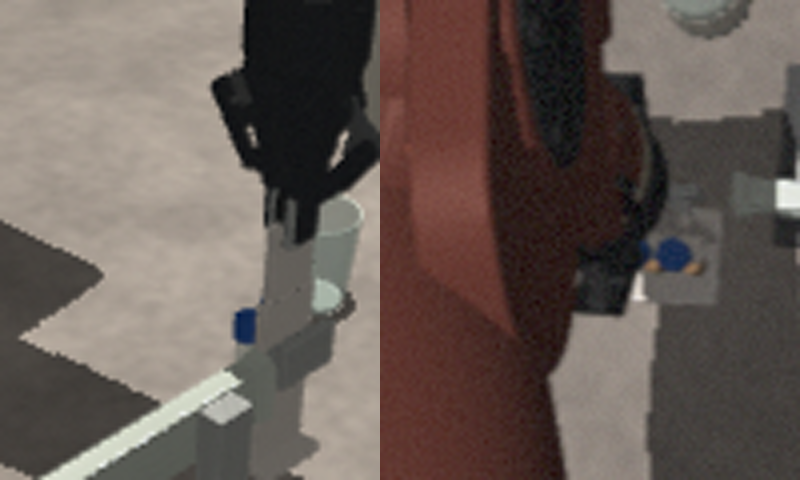

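Top crop: the slider's end is at about (695,190) and the flare's mouth runs from (733,195), in line within about 1 mm along the rail's slope. Scene crop: the hanger hangs upright, with its slider level with the rail. I'll enter it slowly.

```bash
python3 -m inch '[{"tx":-0.01,"ty":0,"tz":0,"rx":0,"ry":0,"rz":0},{"tx":-0.03,"ty":0,"tz":0,"rx":0,"ry":0,"rz":0},{"tx":-0.05,"ty":0,"tz":0,"rx":0,"ry":0,"rz":0},{"tx":-0.07,"ty":0,"tz":0,"rx":0,"ry":0,"rz":0},{"tx":-0.09,"ty":0,"tz":0,"rx":0,"ry":0,"rz":0},{"tx":-0.105,"ty":0,"tz":0,"rx":0,"ry":0,"rz":0},{"tx":-0.12,"ty":0,"tz":0,"rx":0,"ry":0,"rz":0},{"tx":-0.13,"ty":0,"tz":0,"rx":0,"ry":0,"rz":0},{"tx":-0.14,"ty":0,"tz":0,"rx":0,"ry":0,"rz":0},{"tx":-0.15,"ty":0,"tz":0,"rx":0,"ry":0,"rz":0}]'
python3 go.py .564 .0725 .183 -3.66
```

```text
clock: 7.45
position: [0.5641, 0.0724, 0.1833]
eef_rot: [-0.0, 0.729, 0.684, 0.0]
force: [-0.6, -0.3, -3.2]
opening: 0.064
grasp_force: 90.0
t [ 0.0004 -0.0003  0.001 ] r [ 0. -0.  0.]
pos [0.5641 0.0724 0.1833] tooly hdg -3.66 tilt [0. 0.] F [-0.62 -0.32 -3.18] M [ 0.03  0.03 -0.04] 7.45 0.06441405848516614
```

```bash
python3 -m inch '[{"tx":-0.01,"ty":0,"tz":0,"rx":0,"ry":0,"rz":0},{"tx":-0.025,"ty":0,"tz":0,"rx":0,"ry":0,"rz":0},{"tx":-0.04,"ty":0,"tz":0,"rx":0,"ry":0,"rz":0},{"tx":-0.055,"ty":0,"tz":0,"rx":0,"ry":0,"rz":0},{"tx":-0.07,"ty":0,"tz":0,"rx":0,"ry":0,"rz":0},{"tx":-0.085,"ty":0,"tz":0,"rx":0,"ry":0,"rz":0},{"tx":-0.1,"ty":0,"tz":0,"rx":0,"ry":0,"rz":0},{"tx":-0.115,"ty":0,"tz":0,"rx":0,"ry":0,"rz":0},{"tx":-0.13,"ty":0,"tz":0,"rx":0,"ry":0,"rz":0},{"tx":-0.14,"ty":0,"tz":0,"rx":0,"ry":0,"rz":0}]'
python3 go.py .561 .030 .183 -3.66
```

```text
clock: 8.45
position: [0.5614, 0.0301, 0.1833]
eef_rot: [0.0, 0.729, 0.684, 0.0]
force: [0.3, -0.4, -2.1]
opening: 0.067
grasp_force: 90.0
t [-0.0006 -0.0013  0.0011] r [ 0.      0.     -0.0002]
pos [0.5614 0.0301 0.1833] tooly hdg -3.68 tilt [ 0.0001 -0.0001] F [ 0.29 -0.4  -2.06] M [ 0.03 -0.02 -0.01] 8.45 0.06727890720228476
```

```bash
python3 -m inch '[{"tx":-0.01,"ty":0,"tz":0,"rx":0,"ry":0,"rz":0},{"tx":-0.025,"ty":0,"tz":0,"rx":0,"ry":0,"rz":0},{"tx":-0.04,"ty":0,"tz":0,"rx":0,"ry":0,"rz":0},{"tx":-0.055,"ty":0,"tz":0,"rx":0,"ry":0,"rz":0},{"tx":-0.07,"ty":0,"tz":0,"rx":0,"ry":0,"rz":0},{"tx":-0.085,"ty":0,"tz":0,"rx":0,"ry":0,"rz":0},{"tx":-0.1,"ty":0,"tz":0,"rx":0,"ry":0,"rz":0},{"tx":-0.115,"ty":0,"tz":0,"rx":0,"ry":0,"rz":0},{"tx":-0.13,"ty":0,"tz":0,"rx":0,"ry":0,"rz":0},{"tx":-0.15,"ty":0,"tz":0,"rx":0,"ry":0,"rz":0}]'
python3 go.py .558 -.015 .183 -3.66
```

```text
clock: 9.45
position: [0.5585, -0.0146, 0.1833]
eef_rot: [-0.0, 0.729, 0.684, -0.0]
force: [0.5, 0.6, -2.7]
opening: 0.063
grasp_force: 90.0
t [-0.0014 -0.0015  0.0009] r [-0.0001 -0.      0.0001]
pos [ 0.5585 -0.0146  0.1833] tooly hdg -3.65 tilt [-0.0001  0.0001] F [ 0.54  0.58 -2.66] M [-0.04 -0.01  0.  ] 9.45 0.06259627522269091
```

```bash
python3 -m inch '[{"tx":-0.02,"ty":0,"tz":0,"rx":0,"ry":0,"rz":0},{"tx":-0.035,"ty":0,"tz":0,"rx":0,"ry":0,"rz":0},{"tx":-0.05,"ty":0,"tz":0,"rx":0,"ry":0,"rz":0},{"tx":-0.065,"ty":0,"tz":0,"rx":0,"ry":0,"rz":0},{"tx":-0.08,"ty":0,"tz":0,"rx":0,"ry":0,"rz":0},{"tx":-0.095,"ty":0,"tz":0,"rx":0,"ry":0,"rz":0},{"tx":-0.11,"ty":0,"tz":0,"rx":0,"ry":0,"rz":0},{"tx":-0.125,"ty":0,"tz":0,"rx":0,"ry":0,"rz":0},{"tx":-0.14,"ty":0,"tz":0,"rx":0,"ry":0,"rz":0},{"tx":-0.15,"ty":0,"tz":0,"rx":0,"ry":0,"rz":0}]'
python3 go.py .555 -.06 .183 -3.66
```

```text
clock: 10.45
position: [0.5556, -0.0596, 0.1833]
eef_rot: [-0.0, 0.729, 0.684, -0.0]
force: [-1.1, -0.4, -2.7]
opening: 0.066
grasp_force: 90.0
t [-0.0013 -0.002   0.001 ] r [-0.      0.     -0.0002]
pos [ 0.5556 -0.0596  0.1833] tooly hdg -3.67 tilt [-0. -0.] F [-1.06 -0.43 -2.7 ] M [-0.04 -0.01  0.  ] 10.45 0.06576769159058726
```

```bash
python3 -m inch '[{"tx":-0.01,"ty":0,"tz":0,"rx":0,"ry":0,"rz":0},{"tx":-0.02,"ty":0,"tz":0,"rx":0,"ry":0,"rz":0},{"tx":-0.03,"ty":0,"tz":0,"rx":0,"ry":0,"rz":0},{"tx":-0.04,"ty":0,"tz":0,"rx":0,"ry":0,"rz":0},{"tx":-0.05,"ty":0,"tz":0,"rx":0,"ry":0,"rz":0},{"tx":-0.06,"ty":0,"tz":0,"rx":0,"ry":0,"rz":0},{"tx":-0.07,"ty":0,"tz":0,"rx":0,"ry":0,"rz":0},{"tx":-0.075,"ty":0,"tz":0,"rx":0,"ry":0,"rz":0},{"tx":-0.08,"ty":0,"tz":0,"rx":0,"ry":0,"rz":0},{"tx":-0.08,"ty":0,"tz":0,"rx":0,"ry":0,"rz":0}]' | grep force
python3 -m inch '[{"tx":-0.003,"ty":0,"tz":0,"rx":0,"ry":0,"rz":0},{"tx":-0.006,"ty":0,"tz":0,"rx":0,"ry":0,"rz":0},{"tx":-0.009,"ty":0,"tz":0,"rx":0,"ry":0,"rz":0},{"tx":-0.012,"ty":0,"tz":0,"rx":0,"ry":0,"rz":0},{"tx":-0.015,"ty":0,"tz":0,"rx":0,"ry":0,"rz":0},{"tx":-0.018,"ty":0,"tz":0,"rx":0,"ry":0,"rz":0},{"tx":-0.021,"ty":0,"tz":0,"rx":0,"ry":0,"rz":0},{"tx":-0.024,"ty":0,"tz":0,"rx":0,"ry":0,"rz":0},{"tx":-0.027,"ty":0,"tz":0,"rx":0,"ry":0,"rz":0},{"tx":-0.03,"ty":0,"tz":0,"rx":0,"ry":0,"rz":0}]'
python3 go.py .555 -.06 .183 -3.66
```

```text
force: [-0.9, -0.1, -1.2]
grasp_force: 90.0
clock: 12.45
position: [0.5536, -0.0922, 0.1833]
eef_rot: [0.0, 0.729, 0.684, -0.0]
force: [0.7, -0.5, -2.6]
opening: 0.067
grasp_force: 90.0
t [ 0.1075 -0.0021  0.0011] r [ 0.  0. -0.]
pos [ 0.5536 -0.0922  0.1833] tooly hdg -3.66 tilt [ 0. -0.] F [ 0.66 -0.46 -2.63] M [ 0.05 -0.01 -0.03] 12.45 0.0667213337148984
```

```bash
python3 -m inch '[{"tx":-0.002,"ty":0,"tz":0,"rx":0,"ry":0,"rz":0},{"tx":-0.004,"ty":0,"tz":0,"rx":0,"ry":0,"rz":0},{"tx":-0.006,"ty":0,"tz":0,"rx":0,"ry":0,"rz":0},{"tx":-0.008,"ty":0,"tz":0,"rx":0,"ry":0,"rz":0},{"tx":-0.01,"ty":0,"tz":0,"rx":0,"ry":0,"rz":0},{"tx":-0.012,"ty":0,"tz":0,"rx":0,"ry":0,"rz":0},{"tx":-0.014,"ty":0,"tz":0,"rx":0,"ry":0,"rz":0},{"tx":-0.016,"ty":0,"tz":0,"rx":0,"ry":0,"rz":0},{"tx":-0.018,"ty":0,"tz":0,"rx":0,"ry":0,"rz":0},{"tx":-0.02,"ty":0,"tz":0,"rx":0,"ry":0,"rz":0}]'
python3 go.py .555 -.06 .183 -3.66
```

```text
clock: 13.45
position: [0.5532, -0.0982, 0.1833]
eef_rot: [0.0, 0.729, 0.684, 0.0]
force: [-0.3, 0.5, -2.8]
opening: 0.066
grasp_force: 90.0
t [ 0.1275 -0.0021  0.001 ] r [ 0.      0.     -0.0001]
pos [ 0.5532 -0.0982  0.1833] tooly hdg -3.67 tilt [ 0. -0.] F [-0.32  0.47 -2.84] M [0.06 0.05 0.04] 13.45 0.06564437256712541
```

```bash
python3 -m inch '[{"tx":-0.001,"ty":0,"tz":0,"rx":0,"ry":0,"rz":0},{"tx":-0.002,"ty":0,"tz":0,"rx":0,"ry":0,"rz":0},{"tx":-0.003,"ty":0,"tz":0,"rx":0,"ry":0,"rz":0},{"tx":-0.004,"ty":0,"tz":0,"rx":0,"ry":0,"rz":0},{"tx":-0.005,"ty":0,"tz":0,"rx":0,"ry":0,"rz":0},{"tx":-0.006,"ty":0,"tz":0,"rx":0,"ry":0,"rz":0},{"tx":-0.007,"ty":0,"tz":0,"rx":0,"ry":0,"rz":0},{"tx":-0.008,"ty":0,"tz":0,"rx":0,"ry":0,"rz":0},{"tx":-0.009,"ty":0,"tz":0,"rx":0,"ry":0,"rz":0},{"tx":-0.01,"ty":0,"tz":0,"rx":0,"ry":0,"rz":0}]'
python3 go.py .555 -.06 .183 -3.66
```

```text
clock: 14.45
position: [0.553, -0.1011, 0.1833]
eef_rot: [-0.0, 0.729, 0.684, -0.0]
force: [0.0, 0.4, -1.5]
opening: 0.066
grasp_force: 90.0
t [ 0.1372 -0.002   0.001 ] r [-0.  0.  0.]
pos [ 0.553  -0.1011  0.1833] tooly hdg -3.66 tilt [-0. -0.] F [ 0.04  0.41 -1.54] M [ 0.06  0.05 -0.  ] 14.45 0.0655676613707696
```

```bash
python3 -m inch '[{"tx":-0.001,"ty":0,"tz":0,"rx":0,"ry":0,"rz":0},{"tx":-0.002,"ty":0,"tz":0,"rx":0,"ry":0,"rz":0},{"tx":-0.003,"ty":0,"tz":0,"rx":0,"ry":0,"rz":0},{"tx":-0.004,"ty":0,"tz":0,"rx":0,"ry":0,"rz":0},{"tx":-0.005,"ty":0,"tz":0,"rx":0,"ry":0,"rz":0},{"tx":-0.006,"ty":0,"tz":0,"rx":0,"ry":0,"rz":0},{"tx":-0.007,"ty":0,"tz":0,"rx":0,"ry":0,"rz":0},{"tx":-0.008,"ty":0,"tz":0,"rx":0,"ry":0,"rz":0},{"tx":-0.009,"ty":0,"tz":0,"rx":0,"ry":0,"rz":0},{"tx":-0.01,"ty":0,"tz":0,"rx":0,"ry":0,"rz":0}]'
python3 go.py .555 -.06 .183 -3.66
```

```text
clock: 15.45
position: [0.553, -0.1038, 0.1833]
eef_rot: [-0.0, 0.729, 0.684, 0.0]
force: [1.1, 2.3, -1.8]
opening: 0.063
grasp_force: 90.1
t [ 0.1461 -0.0027  0.0012] r [ 0.0003 -0.0004  0.0002]
pos [ 0.553  -0.1038  0.1833] tooly hdg -3.65 tilt [0.0005 0.0006] F [ 1.12  2.26 -1.83] M [ 0.65 -0.41  0.08] 15.45 0.06256684766507824
```

```bash
python3 -m inch '[{"tx":-0.001,"ty":0,"tz":0,"rx":0,"ry":0,"rz":0},{"tx":-0.002,"ty":0,"tz":0,"rx":0,"ry":0,"rz":0},{"tx":-0.003,"ty":0,"tz":0,"rx":0,"ry":0,"rz":0},{"tx":-0.004,"ty":0,"tz":0,"rx":0,"ry":0,"rz":0},{"tx":-0.004,"ty":0,"tz":0,"rx":0,"ry":0,"rz":0},{"tx":-0.004,"ty":0,"tz":0,"rx":0,"ry":0,"rz":0},{"tx":-0.004,"ty":0,"tz":0,"rx":0,"ry":0,"rz":0},{"tx":-0.004,"ty":0,"tz":0,"rx":0,"ry":0,"rz":0},{"tx":-0.004,"ty":0,"tz":0,"rx":0,"ry":0,"rz":0},{"tx":-0.004,"ty":0,"tz":0,"rx":0,"ry":0,"rz":0}]'
python3 go.py .555 -.06 .183 -3.66
```

```text
clock: 16.45
position: [0.5529, -0.1044, 0.1835]
eef_rot: [-0.0, 0.729, 0.684, 0.001]
force: [1.4, 6.3, -0.2]
opening: 0.061
grasp_force: 90.4
t [ 0.1483 -0.0024  0.0019] r [ 0.0003 -0.0011  0.0005]
pos [ 0.5529 -0.1044  0.1835] tooly hdg -3.62 tilt [0.0006 0.0015] F [ 1.41  6.26 -0.19] M [ 1.67 -0.46  0.17] 16.45 0.06130646556431229
```

Fy now rises steeply with travel, at a depth of about 188 mm. That fits the stop at about 187 mm (screw at 202 mm, less 15 mm). I'll ease the hanger down onto the lower lip while keeping the light push.

```bash
python3 -m inch '[{"tx":0,"ty":0,"tz":0.001,"rx":0,"ry":0,"rz":0},{"tx":0,"ty":0,"tz":0.002,"rx":0,"ry":0,"rz":0},{"tx":0,"ty":0,"tz":0.003,"rx":0,"ry":0,"rz":0},{"tx":0,"ty":0,"tz":0.004,"rx":0,"ry":0,"rz":0},{"tx":0,"ty":0,"tz":0.004,"rx":0,"ry":0,"rz":0},{"tx":0,"ty":0,"tz":0.004,"rx":0,"ry":0,"rz":0},{"tx":0,"ty":0,"tz":0.004,"rx":0,"ry":0,"rz":0},{"tx":0,"ty":0,"tz":0.004,"rx":0,"ry":0,"rz":0},{"tx":0,"ty":0,"tz":0.004,"rx":0,"ry":0,"rz":0},{"tx":0,"ty":0,"tz":0.004,"rx":0,"ry":0,"rz":0}]'
python3 go.py .555 -.06 .183 -3.66
```

```text
clock: 17.45
position: [0.5528, -0.1044, 0.1824]
eef_rot: [-0.0, 0.729, 0.684, 0.001]
force: [0.8, 5.9, 0.8]
opening: 0.067
grasp_force: 90.6
t [ 0.1482 -0.0021 -0.0019] r [ 0.0002 -0.0011  0.0004]
pos [ 0.5528 -0.1044  0.1824] tooly hdg -3.62 tilt [0.0005 0.0016] F [0.81 5.89 0.78] M [ 1.69 -0.36  0.12] 17.45 0.06746907441277813
```

```bash
python3 -m inch '[{"tx":0,"ty":0,"tz":0,"rx":0,"ry":0,"rz":0},{"tx":0,"ty":0,"tz":0,"rx":0,"ry":0,"rz":0},{"tx":0,"ty":0,"tz":0,"rx":0,"ry":0,"rz":0},{"tx":0,"ty":0,"tz":0,"rx":0,"ry":0,"rz":0},{"tx":0,"ty":0,"tz":0,"rx":0,"ry":0,"rz":0},{"tx":0,"ty":0,"tz":0,"rx":0,"ry":0,"rz":0},{"tx":0,"ty":0,"tz":0,"rx":0,"ry":0,"rz":0},{"tx":0,"ty":0,"tz":0,"rx":0,"ry":0,"rz":0},{"tx":0,"ty":0,"tz":0,"rx":0,"ry":0,"rz":0},{"tx":0,"ty":0,"tz":0,"rx":0,"ry":0,"rz":0}]' 0.2 20
python3 go.py .555 -.06 .183 -3.66
```

```text
clock: 18.45
position: [0.5527, -0.1053, 0.1821]
eef_rot: [0.0, 0.729, 0.684, -0.0]
force: [0.4, -0.2, 0.8]
opening: 0.403
grasp_force: 0.0
t [ 0.1512 -0.002  -0.003 ] r [0. 0. 0.]
pos [ 0.5527 -0.1053  0.1821] tooly hdg -3.66 tilt [ 0.     -0.0001] F [ 0.41 -0.22  0.81] M [ 0.03 -0.03  0.11] 18.45 0.4032874212531095
```

Released with no load on the wrist. Next I'll go straight up, then sideways along +y out of the camera's way, and look.

```bash
python3 -m inch '[{"tx":0,"ty":0,"tz":-0.02,"rx":0,"ry":0,"rz":0},{"tx":0,"ty":0,"tz":-0.05,"rx":0,"ry":0,"rz":0},{"tx":0,"ty":0,"tz":-0.1,"rx":0,"ry":0,"rz":0},{"tx":0,"ty":0,"tz":-0.15,"rx":0,"ry":0,"rz":0},{"tx":0,"ty":0,"tz":-0.2,"rx":0,"ry":0,"rz":0},{"tx":0,"ty":0,"tz":-0.25,"rx":0,"ry":0,"rz":0},{"tx":0,"ty":0,"tz":-0.3,"rx":0,"ry":0,"rz":0},{"tx":0,"ty":0,"tz":-0.3,"rx":0,"ry":0,"rz":0},{"tx":0,"ty":0,"tz":-0.3,"rx":0,"ry":0,"rz":0},{"tx":0,"ty":0,"tz":-0.3,"rx":0,"ry":0,"rz":0}]'
python3 -m inch '[{"tx":0.05,"ty":0,"tz":0,"rx":0,"ry":0,"rz":0},{"tx":0.15,"ty":-0.05,"tz":0,"rx":0,"ry":0,"rz":0},{"tx":0.25,"ty":-0.1,"tz":0,"rx":0,"ry":0,"rz":0},{"tx":0.35,"ty":-0.15,"tz":0,"rx":0,"ry":0,"rz":0},{"tx":0.45,"ty":-0.2,"tz":0,"rx":0,"ry":0,"rz":0},{"tx":0.55,"ty":-0.25,"tz":0,"rx":0,"ry":0,"rz":0},{"tx":0.65,"ty":-0.3,"tz":0,"rx":0,"ry":0,"rz":0},{"tx":0.75,"ty":-0.3,"tz":0,"rx":0,"ry":0,"rz":0},{"tx":0.8,"ty":-0.3,"tz":0,"rx":0,"ry":0,"rz":0},{"tx":0.8,"ty":-0.3,"tz":0,"rx":0,"ry":0,"rz":0}]'
python3 - <<'E'
from workcell import env
import cv2,pickle,numpy as np
o=[]
for n,(x,y,w,h) in(("scene",(235,150,100,140)),("top",(300,165,100,140))):
    c=env.camera(n);pickle.dump(c,open(f'pics/{n}5.pkl','wb'))
    o.append(cv2.resize(c['image'][y:y+h,x:x+w,::-1],None,fx=4,fy=4,interpolation=cv2.INTER_CUBIC))
cv2.imwrite('pics/crop6.png',np.hstack(o))
E
```

```text
clock: 19.45
position: [0.5524, -0.1052, 0.2714]
eef_rot: [-0.0, 0.729, 0.684, -0.0]
force: [-0.3, 0.6, -0.4]
opening: 0.4
grasp_force: 0.0
clock: 20.45
position: [0.4775, 0.1422, 0.2716]
eef_rot: [-0.0, 0.728, 0.685, -0.0]
force: [0.2, -0.8, 0.3]
opening: 0.404
grasp_force: 0.0
```

View pics/crop6.png

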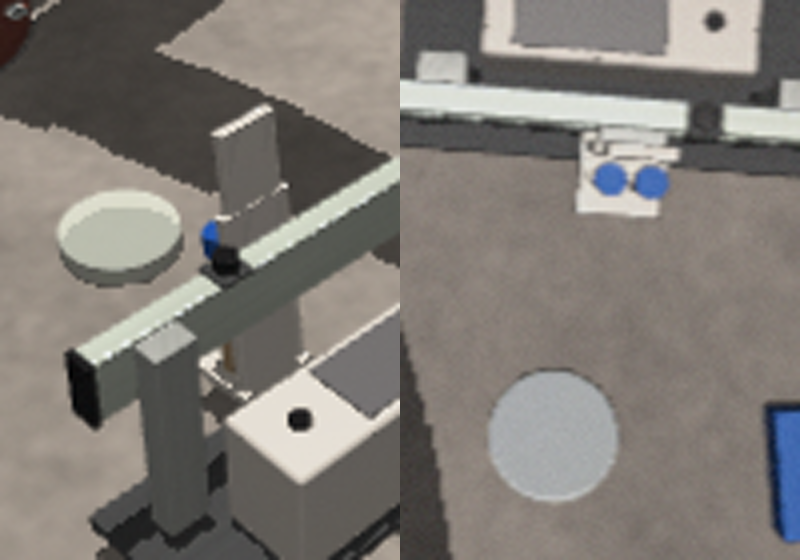

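The hanger hangs upright in the slot, with the dish and tip box unmoved. Top crop: caps at (610,178) and (652,182), tab top from (612,148) to (680,156), screw at (707,118). I'll check the docked distance from the screw.

Run:
```python
from h import *
import cv2
np.set_printoptions(precision=4,suppress=True)
t=pickle.load(open('pics/top5.pkl','rb'));s=pickle.load(open('pics/scene5.pkl','rb'))
P=lambda x,y:(300+(x-400)/4,165+y/4)
ax=np.array([.0638,.998,0]);al=lambda p:round(float(p@ax)*1000,1)
caps=(onz(t,P(610,178),.1505)+onz(t,P(652,182),.1505))/2
tab=(onz(t,P(612,150),.2295)+onz(t,P(680,155),.2295))/2
print('caps',caps,al(caps),'tab',tab,al(tab))
for z in(.157,.160,.165,.17):print('screw top',z,al(onz(t,P(707,118),z)))
print('screw tri',tri(ray(t,P(707,118)),ray(s,(235+227/4,150+255/4))))
print('mouth',al(np.array([.5836,.0572,0])),'tcp at release',al(np.array([.5529,-.1044,0])))
# changes away from robot/hanger
a=pickle.load(open('pics/top.pkl','rb'))['image'];d=(np.abs(a.astype(int)-t['image']).max(2)>60).astype('uint8')
n,_,st,_=cv2.connectedComponentsWithStats(d);print(st[1:][st[1:,4]>25])
```

```text
caps [ 0.5332 -0.1     0.1505] -65.8 tab [ 0.5439 -0.1024  0.2295] -67.5
screw top 0.157 -108.6
screw top 0.16 -108.3
screw top 0.165 -107.7
screw top 0.17 -107.1
screw tri (array([ 0.571 , -0.142 ,  0.1698]), np.float64(0.004818562703815609))
mouth 94.3 tcp at release -68.9
[[ 153  163  110  159 9058]
 [ 142  165   17    9   48]
 [  29  175   71   24  693]
 [ 344  197   26   22  444]
 [  19  203   81  151 4030]
 [  50  225   13   42  208]
 [ 100  230   39   69  659]
 [ 253  239    9    8   38]
 [  44  242   10   33  134]
 [ 253  248   10    5   32]
 [ 262  256    8   12   57]
 [ 115  287   22   27  223]
 [  97  298    8   10   28]
 [ 197  323   38   66 1300]
 [ 135  338   75   62 2382]
 [   0  352  107   48 3077]
 [  73  352   10   15   39]
 [ 324  352   34   21  305]
 [ 294  360   22    8   44]
 [ 325  366   19   11  114]
 [ 271  378   12    5   31]
 [ 281  379   14    5   32]]
```

The hanger's centre is 38–41 mm from the screw, where docked should be 40 mm and pin out about 50 mm. It is docked, so I'm handing in.

```bash
python3 -c "
from workcell import env
print(env.hand_in())"
```

```text
the job is handed in; nothing more can be done
None
```

The job is handed in: the hanger hangs upright in the rail, pressed against the stop with about 6 N; its distance from the screw (38–41 mm, 40 expected) says the pin is in, though I could not see it, and nothing else was touched as far as the wrist forces and pictures show.

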